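# Nip glued cards in the hinged pressing board

## Robot

A 6-joint arm with a two-finger parallel gripper is mounted at the origin on the work surface. World frame = base frame: x ahead of the robot, y to its left, z up, the work surface at z = 0. Lengths are in m, angles in rad, forces in N, time in s.
With the tool pointing down it reaches from about 0.275 to 0.825 m from the base axis. Payload 5.2 kg.
Tool frame: the origin (TCP) lies between the finger pads; the fingertips stand 25 mm ahead of it and the grasp point (between the pads) lies 6 mm ahead of it; z points along the fingers, y is the line along which they close (so a half turn about z gives the same grasp; the last joint's range is limited). The gripper opens to 93 mm and grips with 3 to 60 N. Pads are 15 mm wide; open, the fingers measure 128 mm over their backs; the gripper's body (75 mm by 188 mm) begins 65 mm behind the grasp point.
Start: joints at [-1.506, 0.259, 1.535, -0, 1.348, -0.203], TCP at [0.146, -0.53, 0.244] pointing down, gripper open.
Joint ranges: [-3.14, 3.14], [-0.91, 2.08], [0.19, 2.58], [-1.22, 4.36], [0.22, 2.71], [-3.12, 3.12]. Speed limits (rad/s): [2.57, 2.57, 3.14, 3.14, 3.14, 3.14].

## Interface

Orientations are given as a unit quaternion [w, x, y, z].
In Python, from station import observe, eyes, r gives the robot as it stands. The module is installed in compiled form; this text tells all that it offers.
- The arm moves only by the tool apply_moves, never from a script. Its argument "plan" is text: rows parted by semicolons, each of 7 numbers parted by spaces: the shift along the tool's x, y, z in mm, then the turn, a rotation vector about the tool's x, y, z in rad, then the finger opening in mm, from 0 to 93. In form: x y z wx wy wz hand; .... A call has 1 to 12 rows; each row shifts and turns the commanded pose from where the row before left it, along the tool's axes as they then stand; what a row does not reach is not made up. A row lasts 1/10 s, in which the tool goes at most 50 mm and 8.59 degrees, less where a joint would pass 70% of its speed; a pose out of reach is approached as far as the arm can. A call is refused whole if a number of a shift passes 50 or a number of a turn 0.15, either way. A call with a gripper value outside its range is refused whole. The fingers move at their own pace and stop on an object; "newtons" is the grip in N (left out, the last holds). Time passes only in rows, so rows that do not move let the fingers close. It gives the time, the measured TCP pose, the force, the opening and the grip force at its end, in the units of the state.
- observe(): the state, without advancing time (a new reading comes with each control period).
- eyes.grab_frame(name): name is "side" or "top"; returns a dict with "color" (480x640x3 uint8, red, green, blue), "intrinsics" (3x3 intrinsics, pixels), "R" (3x3) and "t" (3): a world point X has camera coordinates R X + t. Camera axes: x right, y down, z forward; pixel columns grow to the right and rows downward; lengths in m; the calibration is good to about 2 mm. A picture is of the moment at which its call begins. There is no depth.
- r.sign_off(): hands the job in; it is judged then, once.
The state is a dict: "t": time; "joint_pos": joint angles; "qd": joint speeds; "joint_torque": joint torques, N m; "tcp_pos": TCP position; "eef_rot": TCP orientation; "force": force on the tool from outside, world axes, zero at the start; "torque": the same for the moment, N m; "finger_gap": finger opening in m; "finger_force": force on a finger pad.
Only numpy, scipy, OpenCV 4.12 (cv2) and the standard library are available. Lean on these libraries where they do the work, as an engineer would, in place of code of your own. Each camera call takes 0.05 s, during which the arm holds its last target. There are 200 camera calls.

## Task

Nip the glued cards in the pressing board: ease the orange wedge backward out from under the heavy board in several short tugs of about two centimetres, pausing a moment after each so the board settles (do not lift the board or let it drop), and lay the wedge flat in the empty grey tray. Then pump the clamp's black trigger paddle full strokes until the jaw has bitten on the board and holds by itself, and last press the red release so the jaw springs all the way up again. Leave everything else on the bench where it stands.

Things in the scene. Friction and masses are not known exactly. Their poses are not given: they have to be found in the camera images.
- press: Pressing board: plywood base 380 x 320 x 15 mm, fixed to the bench. Origin: centre of its underside, on the bench. Its open front looks to its own -x; y is across, z up. The hinged top board covers x -60 to +160 mm; in front of it (x -190 to -60 mm) is a bare apron, 15 mm above the bench, on which the wedge slides and the clamp stands.
- press_front (a point): Point on the apron's top face (15 mm above the bench) straight under the middle of the board's front edge, in the press at x = -60, y = 0 mm.
- clamp_head (a point): Middle of the top of the clamp's dark head, 57 mm above the bench; the head is 77 mm long (press x) and 44 mm wide. 22 mm from here towards the board stands the steel bar; its blue jaw arm reaches 75 mm back over the board, arm top 83 mm above the bench when up. Trigger and release lie on the front side.
- board (a joint): Heavy top board, wood with a steel face, 220 mm deep x 300 wide x 20 thick, about 2.2 kg, hinged along its back. Angle in rad: 0 = flat and home on the cards (6 mm clear under its front edge), growing as the front rises; about 0.084 at the start, resting on the wedge (front edge raised 19 mm). Only its weight brings it down.
- board_edge (a point): Point on the board, middle of its front edge, on its top face.
- wedge: Orange plastic wedge, loose, 160 mm long (its x), 40 mm wide (y), about 160 g. Origin: centre of its underside. Thin end at +x, pointing into the press; the top slopes from 3 mm high at x = +80 mm to 30 mm at x = -35 mm, then comes the heel. It lies on the apron, its thin end about 94 mm under the board, its x within 0.05 rad of the press's x, 20 to 90 mm to the press's -y side.
- wedge_heel (a point): Centre of the wedge's ribbed heel, the part to grip: 45 mm long, 40 mm wide, 30 to 34 mm high; this point is 16 mm above the wedge's underside and 57.5 mm from its origin. The wedge takes 8 to 18 N to pull back, along its own -x. After about 80 mm the board is home and the wedge loose; after about 95 mm its thin end is clear of the board.
- tray: Empty grey tool tray, open top, fixed: 150 (its x) x 210 (its y) x 35 mm high, walls and floor 3 mm. Origin: centre of its underside. It and the carton of cards swap places from one start to the next.
- clamp_jaw (a joint): Travel of the clamp's jaw in m: 0 = sprung fully up, growing as it comes down. Its rubber pad (26 mm across) meets the flat board at about 0.022; bitten and held it reads about 0.0235. A ratchet with 8 mm teeth lets it move down only; each full trigger stroke brings it down one tooth, so three strokes bite. More strokes do no harm.
- trigger (a joint): Trigger of the clamp, in rad: 0 = up, 0.42 = fully down; a spring returns it. A stroke counts when it passes about 0.38; let it come right back up (below 0.05) between strokes. Takes about 8 N at the paddle, up to 18 N when the jaw bites.
- trigger_pad (a point): Middle of the top of the black trigger paddle (36 mm along press x, 30 mm wide), 55 mm above the bench when up. Pressed straight down it goes about 28 mm, swinging a few mm along the press's x. Its pivot lies 68 mm from it towards the press's +x and 11 mm lower.
- release (a joint): Red release button on top of the clamp's head, travel in m: 0 = up, 0.0085 = fully down, sprung. From about 0.006 down it frees the ratchet and the jaw springs up. Needs 2 to 6 N. It bobs 4 mm by itself as the ratchet clicks.
- release_top (a point): Middle of the top of the red release button (18 x 26 mm), 68 mm above the bench when up; press straight down.
- carton: Small open carton full of cards, 130 x 200 x 55 mm, fixed; a bystander. Origin: centre of its underside.
- glue: White glue bottle, 62 mm across, 160 mm tall, standing loose; a bystander. Origin: centre of its underside.
- roller: Hand roller with a wooden handle, 165 mm long, lying loose; a bystander.
- cone_a: Blue thread cone, 58 mm across, 120 mm tall, standing loose; a bystander.
- cone_b: Dark red thread cone of the same size; a bystander.
- cone_c: Cream thread cone of the same size; a bystander.
There are look-alikes about, which are no part of the job. What is meant by the wedge is not pink, and is the larger of those in its own colour.

How it is judged:
By the outcome, as a careful person would: the job done as asked, in the order asked, and still so for the second after the job is handed in, with the robot touching nothing.
It also fails if it takes over 64 s, if anything falls off the work surface, if the arm or the gripper's body presses on something with over 40 N, if the wrist force passes 120 N, or if a joint passes its speed limit or range.

## Working session

There is one attempt and no reset: what is moved stays moved. The work goes in short steps, Python scripts to look and compute and a tool call to move; the robot and the scene stay as the last step left them, time stands still between calls to the robot, and variables do not carry over. Pictures are saved under pics/ and viewed, at most 10 in all, crops included, and the job is handed in when it is done.

Besides the shell and the picture viewer there is one more tool, called after "Emit:" as name(argument=value, ...), one argument or row to a line, values as JSON. apply_moves: Moves the arm, as the interface text tells. Its arguments: {"type":"object","properties":{"plan":{"type":"string"},"newtons":{"type":"number"}},"required":["plan"]}

```bash
mkdir -p pics
cat > h.py <<'E'
import numpy as np, cv2
from station import observe, eyes, r
def grab(n,name=None):
    f=eyes.grab_frame(n)
    if name: cv2.imwrite(f'pics/{name}.png',cv2.cvtColor(f['color'],cv2.COLOR_RGB2BGR))
    return f
def plane(f,uv,z):
    K,R,t=np.array(f['intrinsics']),np.array(f['R']),np.array(f['t'])
    d=R.T@np.linalg.inv(K)@np.array([uv[0],uv[1],1.]); c=-R.T@t
    return c+d*(z-c[2])/d[2]
def proj(f,X):
    p=np.array(f['intrinsics'])@(np.array(f['R'])@np.array(X)+np.array(f['t'])); return p[:2]/p[2]
E
python3 - <<'E'
from h import *
for n in('top','side'):
    f=grab(n,n+'0'); R=np.array(f['R']); print(n,-R.T@np.array(f['t'])); print(R)
s=observe();print(s['t'],s['tcp_pos'],s['eef_rot'],s['force'],s['finger_gap'])
E
```

```text
top [ 0.18057428 -0.0677337   1.44747093]
[[ 1.02067175e-02 -9.99945209e-01  2.32412246e-03]
 [-9.78413443e-01 -1.04666429e-02 -2.06391819e-01]
 [ 2.06404837e-01 -1.67369672e-04 -9.78466665e-01]]
side [-0.06406052  0.45404553  0.95471016]
[[-0.6956032  -0.71842357 -0.00193925]
 [-0.55267437  0.53683965 -0.6374592 ]
 [ 0.45900678 -0.44234689 -0.77048167]]
0.1 [ 0.14552292 -0.52993701  0.24291635] [-8.17422006e-04  9.91048886e-01  1.33496947e-01  4.14792752e-05] [-0.52785036  0.30604984  0.36143066] 0.09276104778774846
```

View pics/top0.png

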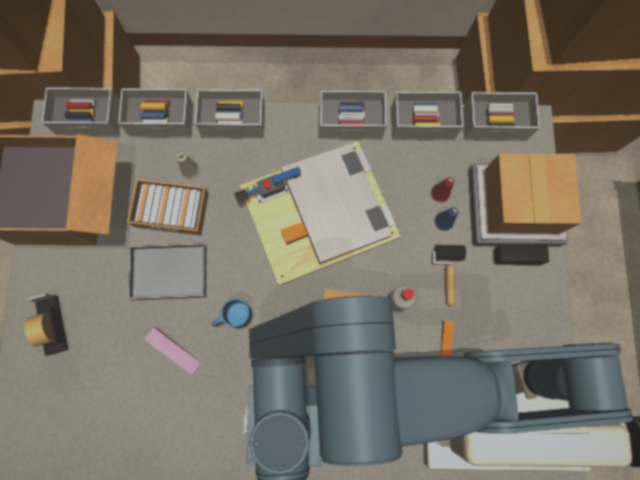

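View pics/side0.png

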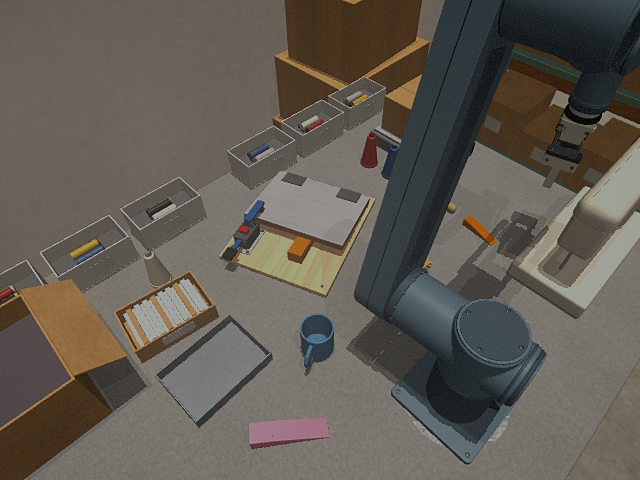

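The top view shows the press at about (320,210), with the wedge heel at (293,233), the clamp at (265,187) with its trigger at (242,197), and the tray at (168,272). The side view agrees: heel (299,249), trigger (231,254). I'll enlarge both to get precise points.

Run:
```python
from h import *
a=cv2.imread('pics/top0.png')[135:290,225:405]; b=cv2.imread('pics/side0.png')[165:300,205:385]
a=cv2.resize(a,None,fx=4,fy=3.87,interpolation=cv2.INTER_CUBIC)[:600]
cv2.imwrite('pics/topc.png',cv2.resize(cv2.imread('pics/top0.png')[135:285,225:405],None,fx=4,fy=4,interpolation=cv2.INTER_CUBIC))
cv2.imwrite('pics/sidec.png',cv2.resize(b,None,fx=4.4,fy=4.4,interpolation=cv2.INTER_CUBIC))
f=grab('top');g=grab('side')
def orange(f,box):
    h=cv2.cvtColor(f['color'],cv2.COLOR_RGB2HSV); x0,y0,x1,y1=box
    m=cv2.inRange(h,(5,170,90),(18,255,255)); k=np.zeros_like(m);k[y0:y1,x0:x1]=m[y0:y1,x0:x1]
    c=max(cv2.findContours(k,0,2)[0],key=cv2.contourArea); return c,cv2.minAreaRect(c)
for n,F,box in(('top',f,(270,210,325,260)),('side',g,(270,220,330,280))):
    c,rr=orange(F,box); print(n,cv2.contourArea(c),rr,cv2.boxPoints(rr).tolist())
    if n=='top': print([plane(F,p,.047).round(4).tolist() for p in cv2.boxPoints(rr)])
# base corners on z=.015
C=[plane(f,p,.015) for p in((243,185),(279,283),(399,236),(358,143))]
print(np.round(C,4)); print([np.linalg.norm(C[i]-C[(i+1)%4]).round(3) for i in range(4)])
h=cv2.cvtColor(f['color'],cv2.COLOR_RGB2HSV)
T=[plane(f,p,.035) for p in((132,247),(204,244),(206,296),(131,300))]
print('tray',np.round(T,4),np.mean(T,0))
```

```text
top 183.0 ((294.2715148925781, 232.2602081298828), (11.03183364868164, 20.51651954650879), 70.34617614746094) [[282.75567626953125, 230.515869140625], [302.07696533203125, 223.61541748046875], [305.787353515625, 234.00454711914062], [286.466064453125, 240.90499877929688]]
[[0.5266, 0.0172, 0.047], [0.5474, -0.0372, 0.047], [0.5172, -0.0481, 0.047], [0.4966, 0.0061, 0.047]]
side 233.0 ((298.7735290527344, 245.8558807373047), (13.728673934936523, 21.935197830200195), 32.47119140625) [[287.0941162109375, 251.4235382080078], [298.87060546875, 232.9176483154297], [310.45294189453125, 240.28822326660156], [298.67645263671875, 258.79412841796875]]
[[ 0.6714  0.1393  0.015 ]
 [ 0.3816  0.0263  0.015 ]
 [ 0.5219 -0.3167  0.015 ]
 [ 0.8074 -0.2007  0.015 ]]
[np.float64(0.311), np.float64(0.371), np.float64(0.308), np.float64(0.366)]
tray [[0.477  0.4433 0.035 ]
 [0.4879 0.2402 0.035 ]
 [0.3403 0.2266 0.035 ]
 [0.327  0.4336 0.035 ]] [0.40803147 0.33594062 0.035     ]
```

View pics/topc.png

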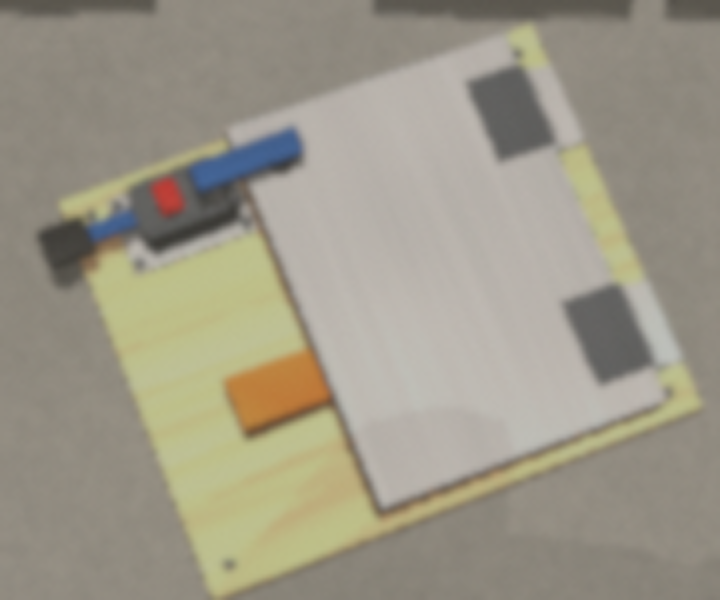

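View pics/sidec.png

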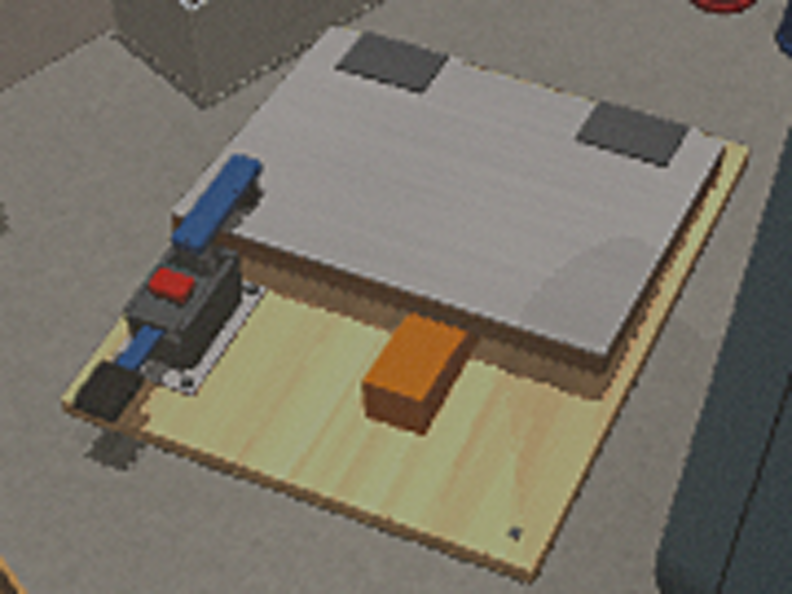

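The crops show, in crop pixels: heel top corners (226,380), (311,350), (331,402), (246,432); paddle about (65,240); red button (167,197) in top. In side: paddle (108,385), button (171,284), heel top (365,378), (408,315), (470,330), (428,397). Next I'll triangulate these.

```bash
cat >> h.py <<'E'
def tri(f,p,g,q):
    P=[np.array(F['intrinsics'])@np.c_[F['R'],F['t']] for F in(f,g)]
    X=cv2.triangulatePoints(P[0],P[1],np.array(p,float).reshape(2,1),np.array(q,float).reshape(2,1)).ravel(); return X[:3]/X[3]
def rows(goal,head,n,hand,z=None):
    """n even rows from present pose to TCP goal and tool-y heading (deg), tool down"""
    from scipy.spatial.transform import Rotation as Ro
    s=observe(); q=s['eef_rot']; R=Ro.from_quat([q[1],q[2],q[3],q[0]]).as_matrix(); p=np.array(s['tcp_pos'])
    h0=np.arctan2(R[1,1],R[0,1]); d=(np.deg2rad(head)-h0+np.pi/2)%np.pi-np.pi/2
    Rg=Ro.from_euler('z',np.deg2rad(head)).as_matrix()@np.array([[0,1,0],[1,0,0],[0,0,-1.]])
    if abs(h0+d-np.deg2rad(head))%(2*np.pi)>1: Rg=Rg@np.diag([-1,-1,1])
    w=Ro.from_matrix(R.T@Rg).as_rotvec(); st=(np.array(goal)-p)/n
    print('dist',np.round(np.array(goal)-p,4),'rv',w.round(3))
    for i in range(n):
        Ri=R@Ro.from_rotvec(w*i/n).as_matrix()
        print(*np.round(Ri.T@st*1e3,1),*np.round(w/n,4),hand,end='; ')
    print()
E
python3 - <<'E'
from h import *
f=grab('top');g=grab('side')
T=lambda u,v:(225+u/4-.375,135+v/4-.375)
S=lambda u,v:(205+u/4.4-.39,165+v/4.4-.39)
print('trig',plane(f,T(65,241),.055),tri(f,T(65,241),g,S(110,385)))
print('rel',plane(f,T(167,197),.068),tri(f,T(167,197),g,S(171,284)))
H=np.array([plane(f,T(*p),.047) for p in((226,380),(311,350),(331,402),(246,432))])
print(H.round(4)); 
for a,b in((0,1),(3,2),(0,3)): d=H[b]-H[a]; print(np.rad2deg(np.arctan2(d[1],d[0])),np.linalg.norm(d))
HS=np.array([plane(g,S(*p),.047) for p in((365,378),(428,397))]);print('side heel end',HS.round(4))
E
```

```text
trig [0.62803135 0.13846334 0.055     ] [0.627692   0.13810486 0.05434036]
rel [0.65727899 0.06544113 0.068     ] [0.65929655 0.06603007 0.06230227]
[[ 0.5292  0.0218  0.047 ]
 [ 0.5517 -0.0379  0.047 ]
 [ 0.514  -0.0526  0.047 ]
 [ 0.4917  0.0069  0.047 ]]
-69.31999096999581 0.06388963623797611
-69.43710581125227 0.06354817989973253
-158.297494670477 0.04036521723951101
side heel end [[0.5298 0.0217 0.047 ]
 [0.4926 0.0042 0.047 ]]
```

```bash
sed -i '/if abs(h0+d/d;/h0=np.arctan2/d' h.py
python3 - <<'E'
from h import *
rows((.5185,-.007,.15),21,18,93)
E
```

```text
dist [ 0.373   0.5232 -0.0934] rv [-0.00e+00 -1.00e-03 -1.67e+00]
27.7 -22.5 5.2 -0.0 -0.0 -0.0928 93; 29.6 -19.9 5.2 -0.0 -0.0 -0.0928 93; 31.4 -17.1 5.2 -0.0 -0.0 -0.0928 93; 32.8 -14.1 5.2 -0.0 -0.0 -0.0928 93; 34.0 -11.0 5.2 -0.0 -0.0 -0.0928 93; 34.8 -7.8 5.2 -0.0 -0.0 -0.0928 93; 35.4 -4.5 5.2 -0.0 -0.0 -0.0928 93; 35.7 -1.2 5.2 -0.0 -0.0 -0.0928 93; 35.6 2.1 5.2 -0.0 -0.0 -0.0928 93; 35.3 5.4 5.2 -0.0 -0.0 -0.0928 93; 34.6 8.6 5.2 -0.0 -0.0 -0.0928 93; 33.7 11.8 5.2 -0.0 -0.0 -0.0928 93; 32.5 14.9 5.2 -0.0 -0.0 -0.0928 93; 30.9 17.8 5.2 -0.0 -0.0 -0.0928 93; 29.2 20.6 5.2 -0.0 -0.0 -0.0928 93; 27.1 23.2 5.2 -0.0 -0.0 -0.0928 93; 24.9 25.6 5.2 -0.0 -0.0 -0.0928 93; 22.4 27.8 5.2 -0.0 -0.0 -0.0928 93;
```

Emit:
apply_moves(
  plan="28 -22 0 0 0 -0.093 93; 30 -20 0 0 0 -0.093 93; 31 -17 0 0 0 -0.093 93; 33 -14 0 0 0 -0.093 93; 34 -11 0 0 0 -0.093 93; 35 -8 0 0 0 -0.093 93; 35 -5 0 0 0 -0.093 93; 36 -1 0 0 0 -0.093 93; 36 2 0 0 0 -0.093 93; 35 5 0 0 0 -0.093 93; 35 9 0 0 0 -0.093 93; 34 12 0 0 0 -0.093 93",
)

```text
t: 1.5
tcp_pos: [0.3952, -0.1792, 0.2438]
eef_rot: [0.0, 0.769, 0.639, 0.0]
force: [0.0, -0.4, 0.1]
finger_gap: 0.0929
finger_force: 0.0
```

Emit:
apply_moves(
  plan="32 15 10 0 0 -0.093 93; 31 18 16 0 0 -0.093 93; 29 21 16 0 0 -0.093 93; 27 23 16 0 0 -0.093 93; 25 26 16 0 0 -0.093 93; 22 28 16 0 0 -0.093 93; 0 0 0 0 0 0 93",
)

```text
t: 2.2
tcp_pos: [0.5198, -0.0033, 0.1514]
eef_rot: [-0.002, 0.562, 0.827, -0.0]
force: [0.1, -1.0, 0.3]
finger_gap: 0.0934
finger_force: 0.0
```

Run:
```python
from h import *
rows((.5185,-.007,.045),21,4,93)
s=observe();print(s['t'],s['tcp_pos'],s['joint_pos'],s['force'])
f=grab('side','side1')
cv2.imwrite('pics/s1c.png',cv2.resize(cv2.imread('pics/side1.png')[140:320,190:410],None,fx=3,fy=3))
```

```text
dist [-0.0013 -0.0037 -0.1064] rv [-0.002 -0.003  0.01 ]
-0.8 -0.6 26.6 -0.0005 -0.0007 0.0025 93; -0.8 -0.6 26.6 -0.0005 -0.0007 0.0025 93; -0.8 -0.6 26.6 -0.0005 -0.0007 0.0025 93; -0.8 -0.6 26.6 -0.0005 -0.0007 0.0025 93; 
2.2 [ 0.51976383 -0.0032572   0.15140702] [-2.21877227e-01  2.89059802e-01  1.73512173e+00  1.30771088e-03
  1.12061459e+00 -5.99039004e-01] [ 0.10472519 -1.00774175  0.26820002]
```

View pics/s1c.png

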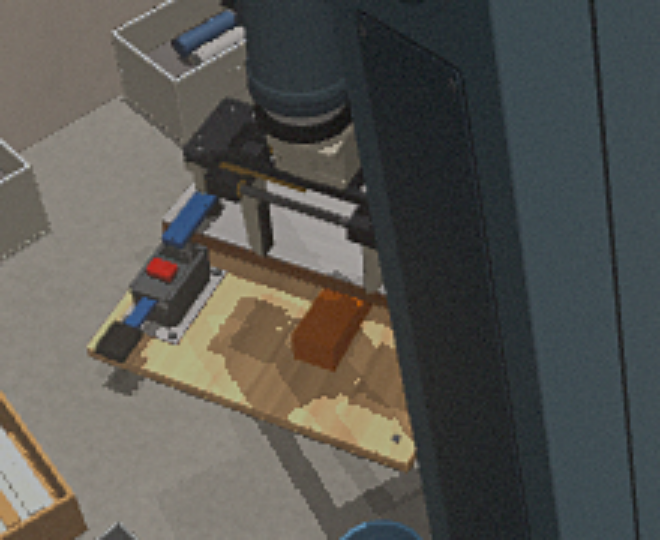

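The view shows the open fingers straddling the heel (crop 330,325) and clear of the clamp. I'll descend and grip.

Emit:
apply_moves(
  plan="-1 -1 27 0 0 0.003 93; -1 -1 27 0 0 0.003 93; -1 -1 27 0 0 0.003 93; 0 0 25 0 0 0 93; 0 0 0 0 0 0 93; 0 0 0 0 0 0 30; 0 0 0 0 0 0 30; 0 0 0 0 0 0 30; 0 0 0 0 0 0 30; 0 0 0 0 0 0 30",
  newtons=45,
)

```text
t: 3.25
tcp_pos: [0.5181, -0.0104, 0.0484]
eef_rot: [0.001, 0.568, 0.823, 0.0]
force: [-0.3, 0.3, -0.4]
finger_gap: 0.0573
finger_force: 0.0
```

Emit:
apply_moves(
  plan="0 0 3 0 0 0 50; 0 0 0 0 0 0 30; 0 0 0 0 0 0 30; 0 0 0 0 0 0 30; 0 0 0 0 0 0 30; 0 0 0 0 0 0 30; 0 0 0 0 0 0 30",
)

```text
t: 3.95
tcp_pos: [0.5197, -0.0094, 0.0449]
eef_rot: [0.001, 0.568, 0.823, 0.002]
force: [5.2, 6.6, -2.2]
finger_gap: 0.0403
finger_force: 44.5
```

Emit:
apply_moves(
  plan="5 0 0 0 0 0 30; 5 0 0 0 0 0 30; 5 0 0 0 0 0 30; 5 0 0 0 0 0 30; 0 0 0 0 0 0 30; 0 0 0 0 0 0 30; 0 0 0 0 0 0 30; 0 0 0 0 0 0 30; 0 0 0 0 0 0 30; 0 0 0 0 0 0 30; 0 0 0 0 0 0 30; 0 0 0 0 0 0 30",
)

```text
t: 5.15
tcp_pos: [0.5119, 0.0073, 0.0448]
eef_rot: [0.001, 0.568, 0.823, -0.0]
force: [2.6, -4.9, -1.6]
finger_gap: 0.0404
finger_force: 44.2
```

Emit:
apply_moves(
  plan="5 0 0 0 0 0 30; 5 0 0 0 0 0 30; 5 0 0 0 0 0 30; 5 0 0 0 0 0 30; 0 0 0 0 0 0 30; 0 0 0 0 0 0 30; 0 0 0 0 0 0 30; 0 0 0 0 0 0 30; 0 0 0 0 0 0 30; 0 0 0 0 0 0 30; 0 0 0 0 0 0 30; 0 0 0 0 0 0 30",
)

```text
t: 6.35
tcp_pos: [0.5047, 0.0261, 0.0448]
eef_rot: [0.001, 0.568, 0.823, -0.0]
force: [2.6, -5.0, -1.3]
finger_gap: 0.04
finger_force: 44.1
```

Run:
```python
from h import *
f=grab('side','side2')
cv2.imwrite('pics/s2c.png',cv2.resize(cv2.imread('pics/side2.png')[140:320,190:410],None,fx=3,fy=3))
```

```text
(no output)
```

View pics/s2c.png

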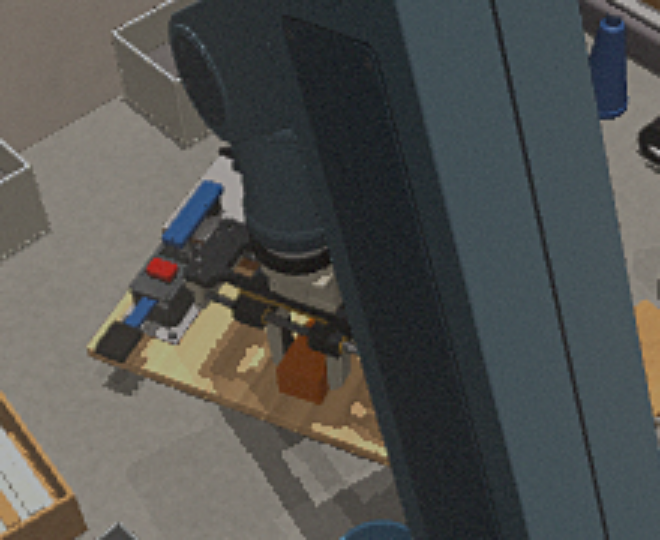

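The heel (crop 305,370) sits between the fingers and is following the pull.

Emit:
apply_moves(
  plan="5 0 0 0 0 0 30; 5 0 0 0 0 0 30; 5 0 0 0 0 0 30; 5 0 0 0 0 0 30; 0 0 0 0 0 0 30; 0 0 0 0 0 0 30; 0 0 0 0 0 0 30; 0 0 0 0 0 0 30; 0 0 0 0 0 0 30; 0 0 0 0 0 0 30; 0 0 0 0 0 0 30; 0 0 0 0 0 0 30",
)

```text
t: 7.6
tcp_pos: [0.4975, 0.0448, 0.0449]
eef_rot: [0.001, 0.568, 0.823, -0.0]
force: [2.4, -4.4, -0.4]
finger_gap: 0.0404
finger_force: 44.1
```

Emit:
apply_moves(
  plan="5 0 0 0 0 0 30; 5 0 0 0 0 0 30; 5 0 0 0 0 0 30; 5 0 0 0 0 0 30; 0 0 0 0 0 0 30; 0 0 0 0 0 0 30; 0 0 0 0 0 0 30; 0 0 0 0 0 0 30; 0 0 0 0 0 0 30; 0 0 0 0 0 0 30; 0 0 0 0 0 0 30; 0 0 0 0 0 0 30",
)

```text
t: 8.8
tcp_pos: [0.4903, 0.0636, 0.0448]
eef_rot: [0.001, 0.568, 0.823, -0.0]
force: [2.8, -4.1, -0.3]
finger_gap: 0.0404
finger_force: 44.1
```

Emit:
apply_moves(
  plan="5 0 0 0 0 0 30; 5 0 0 0 0 0 30; 5 0 0 0 0 0 30; 5 0 0 0 0 0 30; 0 0 0 0 0 0 30; 0 0 0 0 0 0 30; 0 0 0 0 0 0 30; 0 0 0 0 0 0 30; 0 0 0 0 0 0 30; 0 0 0 0 0 0 30",
)

```text
t: 9.8
tcp_pos: [0.4819, 0.084, 0.0448]
eef_rot: [-0.001, 0.568, 0.823, 0.0]
force: [-1.9, 4.7, 5.8]
finger_gap: 0.0402
finger_force: 44.1
```

Emit:
apply_moves(
  plan="10 0 0 0 0 0 30; 10 0 0 0 0 0 30; 0 0 0 0 0 0 30; 0 0 -20 0 0 0 30; 0 0 -30 0 0 0 30; 0 0 -30 0 0 0 30; 0 0 0 0 0 0 30",
)

```text
t: 10.5
tcp_pos: [0.4768, 0.1022, 0.1275]
eef_rot: [0.002, 0.568, 0.823, 0.002]
force: [0.5, 0.6, -1.3]
finger_gap: 0.0402
finger_force: 44.0
```

Run:
```python
from h import *
rows((.4045,.391,.13),3.5,10,30)
s=observe();print(s['joint_pos'],s['finger_gap'])
f=grab('top','top3');g=grab('side')
cv2.imwrite('pics/t3c.png',cv2.resize(np.hstack([f['color'][130:330,110:400],g['color'][140:400,140:410][:200]])[:,:,::-1],None,fx=1.4,fy=1.4))
```

```text
dist [-0.0723  0.2888  0.0025] rv [0.005 0.001 0.301]
29.6 3.5 -0.3 0.0005 0.0001 0.0301 30; 29.7 2.6 -0.3 0.0005 0.0001 0.0301 30; 29.7 1.7 -0.3 0.0005 0.0001 0.0301 30; 29.8 0.8 -0.3 0.0005 0.0001 0.0301 30; 29.8 -0.1 -0.3 0.0005 0.0001 0.0301 30; 29.8 -1.0 -0.3 0.0005 0.0001 0.0301 30; 29.7 -1.9 -0.3 0.0005 0.0001 0.0301 30; 29.6 -2.8 -0.3 0.0005 0.0001 0.0301 30; 29.5 -3.7 -0.3 0.0005 0.0001 0.0301 30; 29.4 -4.6 -0.3 0.0005 0.0001 0.0301 30; 
[-1.81972916e-02  2.59910436e-01  1.84550249e+00  3.45068378e-04
  1.03105723e+00 -3.80949685e-01] 0.04016017229848558
```

View pics/t3c.png

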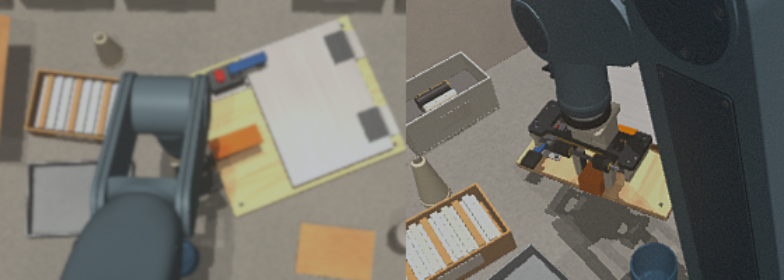

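The wedge is held level in the fingers (left panel 235,142) and clear of the board, which lies flat. I'll carry it to the tray.

Emit:
apply_moves(
  plan="30 3 -10 0 0 0.03 30; 30 3 -10 0 0 0.03 30; 30 2 0 0 0 0.03 30; 30 1 0 0 0 0.03 30; 30 0 0 0 0 0.03 30; 30 -1 0 0 0 0.03 30; 30 -2 0 0 0 0.03 30; 30 -3 0 0 0 0.03 30; 29 -4 0 0 0 0.03 30; 29 -5 0 0 0 0.03 30; 0 0 0 0 0 0 30",
)

```text
t: 11.7
tcp_pos: [0.3994, 0.3942, 0.1421]
eef_rot: [-0.001, 0.684, 0.73, -0.002]
force: [0.1, -1.5, -2.2]
finger_gap: 0.0401
finger_force: 44.0
```

Run:
```python
from h import *
rows((.4045,.391,.038),3.5,6,30)
```

```text
dist [ 0.0051 -0.0032 -0.1041] rv [-0.004  0.001  0.003]
-0.6 0.9 17.4 -0.0007 0.0001 0.0006 30; -0.6 0.9 17.4 -0.0007 0.0001 0.0006 30; -0.6 0.9 17.4 -0.0007 0.0001 0.0006 30; -0.6 0.9 17.4 -0.0007 0.0001 0.0006 30; -0.6 0.8 17.4 -0.0007 0.0001 0.0006 30; -0.6 0.8 17.4 -0.0007 0.0001 0.0006 30;
```

Emit:
apply_moves(
  plan="-1 1 18 0 0 0 30; -1 1 18 0 0 0 30; -1 1 18 0 0 0 30; -1 1 18 0 0 0 30; 0 1 16 0 0 0 30; 0 0 12 0 0 0 30; 0 0 5 0 0 0 30; 0 0 0 0 0 0 30; 0 0 0 0 0 0 30",
)

```text
t: 12.6
tcp_pos: [0.4072, 0.3883, 0.0399]
eef_rot: [0.0, 0.685, 0.729, 0.0]
force: [-0.7, 0.6, -1.7]
finger_gap: 0.0401
finger_force: 44.0
```

Emit:
apply_moves(
  plan="0 0 3 0 0 0 30; 0 0 3 0 0 0 30; 0 0 1 0 0 0 30; 0 0 0 0 0 0 30; 0 0 0 0 0 0 30",
)

```text
t: 13.1
tcp_pos: [0.4071, 0.3884, 0.0328]
eef_rot: [0.0, 0.685, 0.729, 0.0]
force: [0.7, 0.2, -0.3]
finger_gap: 0.0403
finger_force: 44.0
```

Emit:
apply_moves(
  plan="0 0 1 0 0 0 30; 0 0 0 0 0 0 44; 0 0 0 0 0 0 65; 0 0 0 0 0 0 65; 0 0 0 0 0 0 65; 0 0 0 0 0 0 65; 0 0 -30 0 0 0 65; 0 0 -40 0 0 0 65; 0 0 -40 0 0 0 65; 0 0 -10 0 0 0 65; 0 0 0 0 0 0 0",
)

```text
t: 14.2
tcp_pos: [0.4081, 0.389, 0.1536]
eef_rot: [0.001, 0.685, 0.729, 0.002]
force: [-0.6, -0.8, -0.4]
finger_gap: 0.0609
finger_force: 0.0
```

Run:
```python
from h import *
rows((.628,.138,.15),22,12,0)
s=observe();print(s['t'],s['tcp_pos'],s['joint_pos'],s['finger_gap'])
f=grab('top','top4');g=grab('side')
print('cone top',plane(f,(184,157),.12),plane(f,(190,172),0))
cv2.imwrite('pics/t4c.png',cv2.resize(np.hstack([f['color'][130:330,110:400],g['color'][230:430,110:350]])[:,:,::-1],None,fx=1.5,fy=1.5))
```

```text
dist [ 0.2199 -0.251  -0.0036] rv [ 0.004 -0.001 -0.322]
-22.0 17.0 0.3 0.0003 -0.0001 -0.0268 0; -22.5 16.4 0.3 0.0003 -0.0001 -0.0268 0; -22.9 15.8 0.3 0.0003 -0.0001 -0.0268 0; -23.3 15.2 0.3 0.0003 -0.0001 -0.0268 0; -23.7 14.5 0.3 0.0003 -0.0001 -0.0268 0; -24.1 13.9 0.3 0.0003 -0.0001 -0.0268 0; -24.5 13.2 0.3 0.0003 -0.0001 -0.0268 0; -24.8 12.6 0.3 0.0003 -0.0001 -0.0268 0; -25.1 11.9 0.3 0.0003 -0.0001 -0.0268 0; -25.4 11.2 0.3 0.0003 -0.0001 -0.0268 0; -25.7 10.6 0.3 0.0003 -0.0001 -0.0268 0; -26.0 9.9 0.3 0.0003 -0.0001 -0.0268 0; 
14.2 [0.40805291 0.38901209 0.15355485] [ 5.63702009e-01  3.55652110e-01  1.63134822e+00 -1.67059360e-05
  1.15021900e+00  5.01596668e-01] 0.060909156947034665
cone top [0.71475046 0.29021083 0.12      ] [0.71557638 0.30165049 0.        ]
```

View pics/t4c.png

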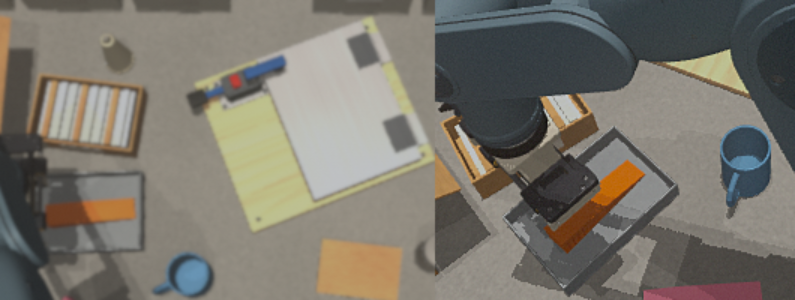

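The wedge lies flat in the tray (left panel 92,211). The cone is at (0.715, 0.295), which leaves the clamp clear. Moving to the trigger with the fingers closed.

Emit:
apply_moves(
  plan="-22 17 0 0 0 -0.027 0; -22 16 0 0 0 -0.027 0; -23 16 0 0 0 -0.027 0; -23 15 0 0 0 -0.027 0; -24 14 0 0 0 -0.027 0; -24 14 0 0 0 -0.027 0; -24 13 0 0 0 -0.027 0; -25 13 0 0 0 -0.027 0; -25 12 0 0 0 -0.027 0; -25 11 0 0 0 -0.027 0; -26 11 0 0 0 -0.027 0; -26 10 0 0 0 -0.027 0",
)

```text
t: 15.5
tcp_pos: [0.6261, 0.1375, 0.1486]
eef_rot: [-0.002, 0.558, 0.83, -0.001]
force: [1.0, 1.5, 0.3]
finger_gap: 0.0003
finger_force: 0.0
```

Emit:
apply_moves(
  plan="0 0 0 0 0 0 0; 0 0 0 0 0 0 0",
)

```text
t: 15.7
tcp_pos: [0.6257, 0.1381, 0.149]
eef_rot: [-0.002, 0.559, 0.829, -0.001]
force: [-0.8, 0.8, 0.3]
finger_gap: 0.0005
finger_force: 0.0
```

Run:
```python
from h import *
rows((.628,.138,.085),22,3,0)
s=observe();print(s['t'],s['tcp_pos'],s['finger_gap'],s['force'])
```

```text
dist [ 0.0023 -0.0001 -0.064 ] rv [-0.004 -0.002  0.   ]
-0.4 0.8 21.3 -0.0014 -0.0006 0.0001 0; -0.3 0.8 21.3 -0.0014 -0.0006 0.0001 0; -0.3 0.7 21.3 -0.0014 -0.0006 0.0001 0; 
15.7 [0.62566626 0.13807383 0.14897111] 0.00047089728583812467 [-0.81583013  0.76386332  0.30711533]
```

Emit:
apply_moves(
  plan="0 1 22 0 0 0 0; 0 1 22 0 0 0 0; 0 0 20 0 0 0 0; 0 0 0 0 0 0 0; 0 0 8 0 0 0 0; 0 0 8 0 0 0 0; 0 0 8 0 0 0 0; 0 0 8 0 0 0 0; 0 0 2 0 0 0 0; 0 0 0 0 0 0 0; 0 0 0 0 0 0 0",
)

```text
t: 16.8
tcp_pos: [0.6293, 0.1394, 0.0553]
eef_rot: [0.001, 0.558, 0.83, 0.001]
force: [-3.3, 0.0, 7.5]
finger_gap: 0.0003
finger_force: 3.6
```

Emit:
apply_moves(
  plan="0 0 3 0 0 0 0; 0 0 2 0 0 0 0; 0 0 0 0 0 0 0; 0 0 0 0 0 0 0",
)

```text
t: 17.2
tcp_pos: [0.6296, 0.1393, 0.054]
eef_rot: [0.002, 0.558, 0.83, 0.001]
force: [-9.3, -1.7, 28.0]
finger_gap: 0.0004
finger_force: 13.1
```

Emit:
apply_moves(
  plan="0 0 -10 0 0 0 0; 0 0 -12 0 0 0 0; 0 0 -16 0 0 0 0; 0 0 0 0 0 0 0; 0 0 0 0 0 0 0; 0 0 0 0 0 0 0",
)

```text
t: 17.8
tcp_pos: [0.6281, 0.1392, 0.0857]
eef_rot: [-0.001, 0.558, 0.83, -0.0]
force: [0.6, -0.5, -0.2]
finger_gap: 0.0006
finger_force: 0.0
```

Run:
```python
from h import *
s=observe();print(s['t'],s['tcp_pos'],s['force'])
f=grab('top');g=grab('side','side5')
cv2.imwrite('pics/t5c.png',cv2.resize(np.hstack([f['color'][150:250,220:320],g['color'][180:280,200:300]])[:,:,::-1],None,fx=4,fy=4))
```

```text
17.8 [0.62808989 0.13923049 0.08566782] [ 0.61756069 -0.45664939 -0.23843485]
```

View pics/t5c.png

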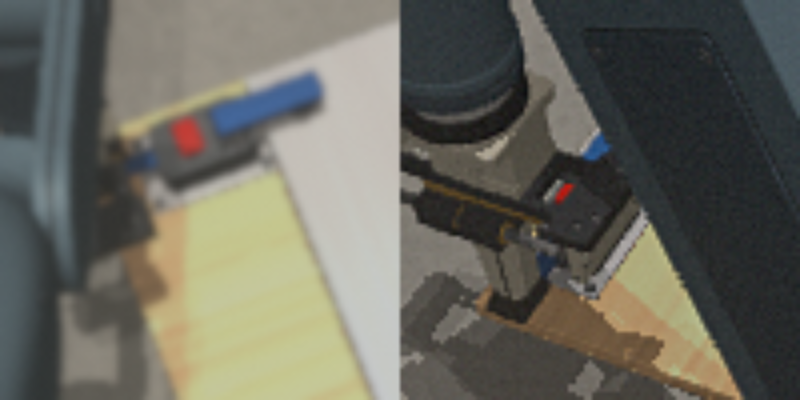

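The paddle is pressed squarely: the closed fingers are over it, the head and red button stand free, and the board is flat. Continuing the strokes.

Emit:
apply_moves(
  plan="0 0 10 0 0 0 0; 0 0 10 0 0 0 0; 0 0 10 0 0 0 0; 0 0 8 0 0 0 0; 0 0 0 0 0 0 0; 0 0 0 0 0 0 0; 0 0 0 0 0 0 0",
)

```text
t: 18.6
tcp_pos: [0.63, 0.139, 0.0539]
eef_rot: [0.002, 0.558, 0.83, 0.001]
force: [-11.3, -2.3, 36.5]
finger_gap: 0.0005
finger_force: 16.8
```

Emit:
apply_moves(
  plan="0 0 -10 0 0 0 0; 0 0 -12 0 0 0 0; 0 0 -16 0 0 0 0; 0 0 0 0 0 0 0; 0 0 0 0 0 0 0; 0 0 0 0 0 0 0",
)

```text
t: 19.2
tcp_pos: [0.6278, 0.1392, 0.0851]
eef_rot: [-0.001, 0.558, 0.83, -0.001]
force: [-0.3, -0.9, -0.2]
finger_gap: 0.0007
finger_force: 0.0
```

Emit:
apply_moves(
  plan="0 0 10 0 0 0 0; 0 0 10 0 0 0 0; 0 0 10 0 0 0 0; 0 0 8 0 0 0 0; 0 0 0 0 0 0 0; 0 0 0 0 0 0 0; 0 0 0 0 0 0 0",
)

```text
t: 19.9
tcp_pos: [0.6298, 0.1386, 0.054]
eef_rot: [0.002, 0.558, 0.83, 0.001]
force: [-12.1, -2.9, 38.4]
finger_gap: 0.0002
finger_force: 17.7
```

Emit:
apply_moves(
  plan="0 0 -10 0 0 0 0; 0 0 -12 0 0 0 0; 0 0 -16 0 0 0 0; 0 0 0 0 0 0 0; 0 0 0 0 0 0 0; 0 0 0 0 0 0 0",
)

```text
t: 20.5
tcp_pos: [0.6277, 0.1392, 0.0849]
eef_rot: [-0.001, 0.558, 0.83, -0.001]
force: [-1.0, -0.7, -0.1]
finger_gap: 0.0006
finger_force: 0.0
```

Emit:
apply_moves(
  plan="0 0 10 0 0 0 0; 0 0 10 0 0 0 0; 0 0 10 0 0 0 0; 0 0 7 0 0 0 0; 0 0 0 0 0 0 0; 0 0 0 0 0 0 0; 0 0 0 0 0 0 0",
)

```text
t: 21.2
tcp_pos: [0.6297, 0.1391, 0.0557]
eef_rot: [0.002, 0.558, 0.83, 0.001]
force: [1.3, -0.6, 4.4]
finger_gap: 0.0004
finger_force: 0.8
```

Emit:
apply_moves(
  plan="0 0 -10 0 0 0 0; 0 0 -12 0 0 0 0; 0 0 -15 0 0 0 0; 0 0 0 0 0 0 0; 0 0 0 0 0 0 0; 0 0 0 0 0 0 0",
)

```text
t: 21.8
tcp_pos: [0.6278, 0.1392, 0.0854]
eef_rot: [-0.001, 0.558, 0.83, -0.001]
force: [-0.0, -0.5, 0.1]
finger_gap: 0.0006
finger_force: 0.0
```

Emit:
apply_moves(
  plan="0 0 10 0 0 0 0; 0 0 10 0 0 0 0; 0 0 10 0 0 0 0; 0 0 7 0 0 0 0; 0 0 0 0 0 0 0; 0 0 0 0 0 0 0; 0 0 0 0 0 0 0",
)

```text
t: 22.5
tcp_pos: [0.6297, 0.1392, 0.0573]
eef_rot: [0.002, 0.558, 0.83, 0.001]
force: [-17.7, -2.7, 51.0]
finger_gap: 0.0
finger_force: 24.8
```

Emit:
apply_moves(
  plan="0 0 -10 0 0 0 0; 0 0 -12 0 0 0 0; 0 0 -20 0 0 0 0; 0 0 -20 0 0 0 0; 0 0 -15 0 0 0 0; 0 0 0 0 0 0 0; 0 0 0 0 0 0 0",
)

```text
t: 23.2
tcp_pos: [0.6282, 0.1393, 0.1253]
eef_rot: [-0.001, 0.558, 0.83, -0.0]
force: [-0.4, -0.2, -0.6]
finger_gap: 0.0001
finger_force: 0.0
```

Run:
```python
from h import *
rows((.6575,.0655,.145),22,4,0)
s=observe();print(s['t'],s['tcp_pos'],s['force'])
f0=cv2.cvtColor(cv2.imread('pics/top0.png'),cv2.COLOR_BGR2RGB);f=grab('top');f2=grab('top')
for c in(f0,f['color']):
    h=cv2.cvtColor(np.ascontiguousarray(c[155:195,255:315]),cv2.COLOR_RGB2HSV)
    for nm,lo,hi in(('blue',(105,120,40),(125,255,255)),('red',(0,150,80),(5,255,255))):
        m=cv2.inRange(h,lo,hi); k=cv2.moments(m,True); print(nm,k['m00'],k['m10']/max(k['m00'],1)+255,k['m01']/max(k['m00'],1)+155)
cen=np.array((.6575,.0655))+np.array((.375,-.927))*.1
for z in(.083,.0595): print('jaw tip proj',z,proj(f,(*cen,z)))
```

```text
dist [ 0.0293 -0.0738  0.0197] rv [-0.001 -0.     0.002]
-19.8 -0.2 -4.9 -0.0003 -0.0001 0.0005 0; -19.8 -0.1 -4.9 -0.0003 -0.0001 0.0005 0; -19.8 -0.1 -4.9 -0.0003 -0.0001 0.0005 0; -19.8 -0.1 -4.9 -0.0003 -0.0001 0.0005 0; 
23.2 [0.62816206 0.13927027 0.12533179] [-0.41712958 -0.19185123 -0.6223684 ]
blue 137.0 284.06569343065695 175.7007299270073
red 36.0 266.47222222222223 183.61111111111111
blue 136.0 285.1029411764706 177.86029411764707
red 37.0 266.5405405405405 183.59459459459458
jaw tip proj 0.083 [299.08218057 169.75544331]
jaw tip proj 0.0595 [299.27682576 172.67906873]
```

Run:
```python
from h import *
f0=cv2.cvtColor(cv2.imread('pics/top0.png'),cv2.COLOR_BGR2RGB).astype(float);f=grab('top','top6')
f1=f['color'].astype(float)
def W(c): return np.clip(c[155:200,:,2]-c[155:200,:,0]-15,0,None)
a,b=W(f0),W(f1)
for u in range(276,302,2):
    o=[]
    for w in(a,b):
        k=w[:,u:u+2].sum(1); o.append((k@np.arange(155,200))/max(k.sum(),1))
    print(u,np.round(o,2),round(o[1]-o[0],2),round(a[:,u:u+2].sum()),round(b[:,u:u+2].sum()))
g=grab('side');print('side tips',proj(g,(.695,-.027,.083)),proj(g,(.695,-.027,.0595)))
G=cv2.resize(g['color'][180:260,200:300],None,fx=3.9,fy=3.9);
A=[cv2.resize(np.uint8(x[150:200,240:320]),(400,250),interpolation=cv2.INTER_CUBIC) for x in(f0,f1)]
o=np.hstack([np.vstack(A),np.zeros((500,390,3),np.uint8)]);o[:312,400:790]=G
cv2.imwrite('pics/t6c.png',o[:,:,::-1])
```

```text
276 [178.23 180.71] 2.48 835 945
278 [177.56 180.12] 2.56 799 950
280 [176.85 179.46] 2.61 784 909
282 [175.94 178.74] 2.79 792 864
284 [175.12 178.06] 2.94 784 843
286 [174.48 177.41] 2.93 770 818
288 [173.59 176.5 ] 2.91 774 800
290 [172.84 175.79] 2.95 769 797
292 [172.09 175.09] 2.99 750 796
294 [171.45 174.42] 2.97 764 804
296 [170.69 173.61] 2.92 765 806
298 [170.72 173.53] 2.81 467 528
300 [171.5  174.24] 2.74 16 42
side tips [261.21571172 200.13604957] [262.16334397 206.02357234]
```

View pics/t6c.png

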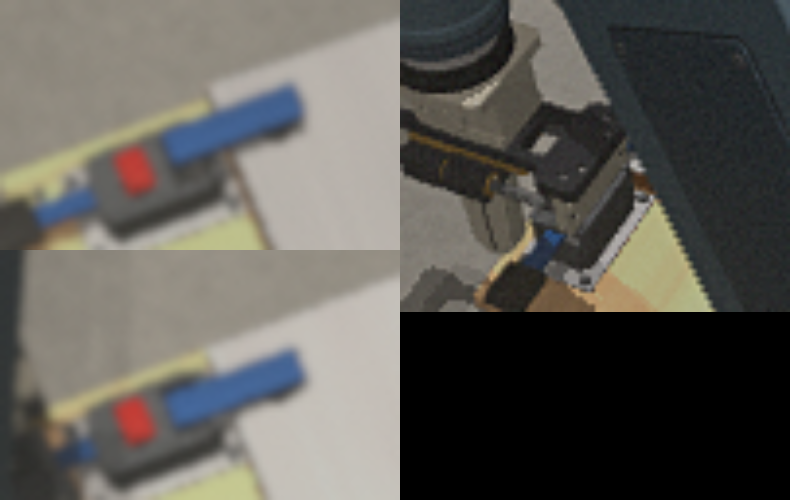

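The picture and the 2.93 px shift of the blue arm (2.92 px expected for 23.5 mm) show that the jaw has bitten and holds. Next is the release.

Emit:
apply_moves(
  plan="-10 0 -5 0 0 0 0; -20 0 -5 0 0 0 0; -20 0 0 0 0 0 0; -20 0 0 0 0 0 0; -7 0 0 0 0 0 0; 0 0 0 0 0 0 0; 0 0 0 0 0 0 0",
)

```text
t: 24.1
tcp_pos: [0.6574, 0.0679, 0.1363]
eef_rot: [-0.0, 0.559, 0.829, -0.0]
force: [0.1, -0.7, 0.1]
finger_gap: 0.0006
finger_force: 0.0
```

Run:
```python
from h import *
rows((.6567,.0675,.085),22,4,0)
```

```text
dist [-0.0007 -0.0004 -0.0513] rv [-0.001 -0.001  0.001]
-0.0 -0.2 12.8 -0.0001 -0.0002 0.0003 0; -0.0 -0.2 12.8 -0.0001 -0.0002 0.0003 0; -0.0 -0.2 12.8 -0.0001 -0.0002 0.0003 0; -0.0 -0.2 12.8 -0.0001 -0.0002 0.0003 0;
```

Emit:
apply_moves(
  plan="0 0 15 0 0 0 0; 0 0 15 0 0 0 0; 0 0 10 0 0 0 0; 0 0 5 0 0 0 0; 0 0 4 0 0 0 0; 0 0 3 0 0 0 0; 0 0 0 0 0 0 0; 0 0 0 0 0 0 0; 0 0 0 0 0 0 0",
)

```text
t: 25.0
tcp_pos: [0.6578, 0.0681, 0.085]
eef_rot: [0.0, 0.558, 0.83, 0.0]
force: [-0.8, 0.9, 2.3]
finger_gap: 0.0002
finger_force: 1.0
```

Pressed about 8 mm. I'll hold briefly, then retreat and check.

Emit:
apply_moves(
  plan="0 0 1 0 0 0 0; 0 0 0 0 0 0 0; 0 0 0 0 0 0 0; 0 0 -10 0 0 0 0; 0 0 -30 0 0 0 0; 0 0 -40 0 0 0 0; 0 0 -40 0 0 0 0; 40 0 -20 0 0 0 0; 45 0 0 0 0 0 0; 45 0 0 0 0 0 0; 20 0 0 0 0 0 0; 0 0 0 0 0 0 0",
)

```text
t: 26.2
tcp_pos: [0.6, 0.2099, 0.2244]
eef_rot: [0.0, 0.557, 0.831, 0.001]
force: [-0.0, -0.3, -0.1]
finger_gap: 0.0006
finger_force: 0.0
```

Run:
```python
from h import *
f0=cv2.cvtColor(cv2.imread('pics/top0.png'),cv2.COLOR_BGR2RGB).astype(float);f=grab('top','top7')
f1=f['color'].astype(float)
def W(c): return np.clip(c[155:200,:,2]-c[155:200,:,0]-15,0,None)
for u in range(280,298,4):
    o=[]
    for w in(W(f0),W(f1)):
        k=w[:,u:u+2].sum(1); o.append((k@np.arange(155,200))/max(k.sum(),1))
    print(u,np.round(o,2))
h=cv2.cvtColor(f['color'],cv2.COLOR_RGB2HSV);m=cv2.inRange(h,(5,170,90),(18,255,255));m[:240]=0;m[305:]=0;m[:,:125]=0;m[:,212:]=0
print('wedge in tray',cv2.boundingRect(m),cv2.countNonZero(m))
s=observe();print(s['t'],s['tcp_pos'],s['force'])
d=np.abs(f1-f0).max(2)>60; n,l,st,c=cv2.connectedComponentsWithStats(np.uint8(d)); print([x.tolist() for x in st[1:] if x[4]>25])
```

```text
280 [176.85 176.83]
284 [175.12 175.15]
288 [173.59 173.61]
292 [172.09 172.11]
296 [170.69 170.69]
wedge in tray (0, 0, 0, 0) 0
26.25 [0.60091367 0.20811929 0.22415973] [-0.66204104 -1.86145627  0.02408204]
[[134, 97, 99, 143, 4897], [141, 102, 28, 16, 187], [132, 201, 3, 17, 39], [282, 221, 27, 24, 370], [225, 232, 9, 13, 53], [189, 235, 13, 10, 95], [311, 241, 10, 22, 28], [189, 247, 15, 49, 613], [61, 265, 193, 215, 14709], [250, 296, 257, 168, 10955], [228, 304, 13, 22, 220], [46, 325, 22, 30, 442], [426, 343, 204, 99, 6633], [504, 353, 45, 4, 68], [614, 362, 11, 39, 159], [268, 400, 29, 12, 193], [307, 406, 9, 16, 77], [466, 425, 104, 9, 605], [287, 463, 22, 17, 184], [256, 471, 22, 9, 115]]
```

Run:
```python
from h import *
g=grab('side');h=cv2.cvtColor(g['color'],cv2.COLOR_RGB2HSV);m=cv2.inRange(h,(5,150,40),(18,255,255));m[:310]=0;m[430:]=0;m[:,:155]=0;m[:,280:]=0
c=cv2.findContours(m,0,2)[0]; c=max(c,key=cv2.contourArea) if c else None
if c is not None:
    rr=cv2.minAreaRect(c);print(cv2.contourArea(c),rr,[plane(g,p,.02).round(3).tolist() for p in cv2.boxPoints(rr)])
if c is not None and cv2.contourArea(c)>300: r.sign_off();print('signed')
```

```text
1363.0 ((215.50003051757812, 364.5000305175781), (22.62741470336914, 73.53910064697266), 45.0) [[0.429, 0.419, 0.02], [0.453, 0.261, 0.02], [0.393, 0.259, 0.02], [0.375, 0.413, 0.02]]
the job is handed in; nothing more can be done
signed
```

I handed the job in at about 26 s. The wedge came out in short tugs and lies flat in the tray; the jaw bit, held by itself, and sprang fully up on release. The fingertips reached 51 N on the trigger during the last pump stroke, above the 40 N limit stated for the arm and gripper body.

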